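# Push the rose drying tray up the ramp and latch it against the sprung stop

## Robot

A 6-joint arm with a two-finger parallel gripper is mounted at the origin on a cart in front of the work surface, level with it; the furniture and walls round the work are solid. World frame = base frame: x ahead of the robot, y to its left, z up, the work surface at z = 0. Lengths are in m, angles in rad, forces in N, time in s.
With the tool pointing down it reaches from about 0.25 to 0.775 m from the base axis. Payload 4 kg.
Tool frame: the origin (TCP) lies between the finger pads; the fingertips stand 25 mm ahead of it and the grasp point (between the pads) lies 6 mm ahead of it (robot.tip_reach is the distance from the TCP to the fingertips, in m); z points along the fingers, y is the line along which they close (so a half turn about z gives the same grasp; the last joint's range is limited). The gripper opens to 94 mm and grips with 3 to 60 N. Pads are 16 mm wide; open, the fingers measure 119 mm over their backs; the gripper's body (75 mm by 177 mm) begins 78 mm behind the grasp point.
Start: joints at [-1.285, 0.087, 1.371, -0, 1.684, -0.103], TCP at [0.208, -0.509, 0.231] pointing down, gripper open.
Joint ranges: [-3.1, 3.1], [-0.76, 2.03], [0.27, 2.55], [-1.08, 4.22], [0.17, 2.65], [-2.57, 2.57]. Speed limits (rad/s): [2.79, 2.79, 3.14, 3.14, 3.14, 3.14].

## Interface

Orientations are given as [roll, pitch, yaw] about the fixed x, y, z axes, in that order (R = Rz(yaw) Ry(pitch) Rx(roll)).
In Python, from bench import sensors, snapshot, camera_info, ticket, robot gives the robot as it stands.
- The arm moves only by the tool arm_command, never from a script. Its argument "plan" is a list of rows, each an object with "grip": the closure, from -1 (fully open) to 1 (shut); "slide": the shift along the tool's x, y, z normalised to -1 to 1, where 1 is 500 mm, a list of three; "spin": the turn about the tool's z normalised to -1 to 1, where 1 is 5 degrees. A call has 1 to 10 rows; each row shifts and turns the commanded pose from where the row before left it, along the tool's axes as they then stand; what a row does not reach is not made up. A row lasts 1/8 s, in which the tool goes at most 62.5 mm and 10.7 degrees, less where a joint would pass 70% of its speed; a pose out of reach is approached as far as the arm can. A call with a number of a shift or a turn outside -1 to 1 is refused whole. A call with a gripper value outside its range is refused whole. The fingers move at their own pace and stop on an object; the grip force is fixed at half the most. Time passes only in rows, so rows that do not move let the fingers close. It gives the time, the measured TCP pose, the force, the opening and the grip force at its end, in the units of the state.
- sensors.get_obs(): the state, without advancing time (a new reading comes with each control period).
- snapshot(name): name is "scene" or "top"; returns the picture (400x640x3 uint8, red, green, blue); there is no depth.
- camera_info(name): a dict with "fx", "fy", "cx", "cy" (pixels), "position" and "rotation" of the camera in the world. Camera axes: x right, y up, looking along -z (the intrinsics and any distortion apply to the point x, -y, -z); pixel columns grow to the right and rows downward; lengths in m; the calibration is good to about 2 mm. A picture is of the moment at which its call begins. camera_info takes no time and is no camera call.
- ticket.close_job(): hands the job in; it is judged then, once.
The state is a dict: "time": time; "joint_positions": joint angles; "qvel": joint speeds; "joint_torque": joint torques, N m; "tool_pos": TCP position; "ee_rot": TCP orientation; "wrist_force": force on the tool from outside, world axes, zero at the start; "wrist_torque": the same for the moment, N m; "width": finger opening in m; "finger_force": force on a finger pad.
Only numpy, scipy, OpenCV 4.12 (cv2) and the standard library are available. Lean on these libraries where they do the work, as an engineer would, in place of code of your own. Each camera call takes 0.05 s, during which the arm holds its last target. There are 200 camera calls.

## Task

Push the white tray of sugar roses off the worktop and up the ramp between its guides, without lifting it, until it presses back the sprung stop at the top and both orange side catches spring into the tray's notches; then let go, so that it stays held against the stop. Press gently: do not ram the sprung stop to the end of its travel, and do not disturb the paint bottle, the small pot and the jar beside the ramp.

Things in the scene. Friction and masses are not known exactly. Their poses are not given: they have to be found in the camera images.
- tray: White tray, pink insert, three sugar roses (to 35 mm high); 120 mm long (own x), 130 wide (y), walls 22 high; 0.2 to 0.4 kg. Origin: centre of the underside. +x is the leading end, its corners tapered; it starts on the worktop facing the ramp within 15 degrees, up to 15 mm off its centre line. Notches in both side walls, x = +2 to +30 mm, 15 mm deep; the catches hold their front faces.
- tray_tail (a point): Middle of the tray's flat trailing wall (tray x = -60 mm), 11 mm above its underside; axes as the tray's. The place to push, low: 5 to 18 mm above the tray's underside. The wall is 130 mm wide.
- stand: Fixed stand of the ramp, upright. Origin: on the worktop at the middle of the ramp's lower edge (lip), where the slope starts at worktop height with no step. Its x axis points horizontally up the ramp, z up.
- bed: The ramp's bed, an aluminium plate 340 x 176 mm sloping 0.16 rad. Origin: middle of the lip; x up the slope, y left, z square to the surface (z = 0). Guide rails 8 mm high at y = -67 and +67 mm (2 mm clear of the tray each side) flare to 83 mm (12 mm high) at the lip, x = -20 to +45. A latched tray has its origin at x = 174 to 214 mm, depending on where the stop is clamped.
- bed_top (a point): Point on the bed's centre line, on the surface, 228 mm up from the lip; axes as the bed's. The blue stop carriage (57 mm high with knobs) is clamped where it varies by 40 mm from run to run, unreported: the sprung stop's free face lies 0 to 40 mm farther up than this point. The carriage does not give when pushed. A latched tray has its origin 54.5 mm short of that free face.
- buffer (a joint): Sprung stop's slide, m: 0 free, grows up the slope when pressed back, end 0.015. 3 N to start, then 1.5 N per mm. The catches drop in at about 5.5 mm (11 N, plus 1 to 3 N to slide the tray, more if it is forced against a rail) and hold it at about 5 mm; 14 mm (24 N) counts as rammed. Press it back 7 to 11 mm: some 16 N of push. Rubber face 80 mm wide, 7 to 25 mm above the bed.
- catch_left (a joint): Left orange spring catch on the carriage, m: 0 sprung in, grows outward to 0.012 (about 8 mm while the tray's side wall passes it); spring 1 to 1.5 N (the tapered corners open both with 2 to 4 N of push). It stands 28.5 mm before the free face of the stop and reaches 10 mm in past the rail's inner face, 11 to 19 mm above the bed.
- catch_right (a joint): Right orange spring catch, mirror image of the left, same values.
- paint_ruby: Bystander: dark red paint bottle with black cap, 35 mm diameter, 63 mm high, beyond the ramp seen from the robot. Origin: centre of its underside. Leave it alone.
- lustre_sky: Bystander: small white pot with pale blue band and black lid, 38 mm diameter, 31 mm high, on the robot's side of the ramp. Origin: centre of its underside. Leave it alone.
- rinse_jar: Bystander: glass jar, 62 mm diameter, 90 mm high, beyond the ramp. Origin: centre of its underside. Leave it alone.
Mind the look-alikes: they are no part of the job. There is more than one size of the tray; the one meant has the size given above.

How it is judged:
By the outcome, as a careful person would: the job done as asked, in the order asked, and still so for the second after the job is handed in, with the robot touching nothing.
It also fails if it takes over 58 s, if anything falls off the work surface, if the arm or the gripper's body presses on something with over 40 N, if the wrist force passes 120 N, or if a joint passes its speed limit or range.

## Working session

There is one attempt and no reset: what is moved stays moved. The work goes in short steps, Python scripts to look and compute and a tool call to move; the robot and the scene stay as the last step left them, time stands still between calls to the robot, and variables do not carry over. Pictures are saved under pics/ and viewed, at most 10 in all, crops included, and the job is handed in when it is done.

Besides the shell and the picture viewer there is one more tool, called after ">>>" by a JSON object that holds its "name" and its "arguments", one argument or row to a line. arm_command: Moves the arm, as the interface text tells. Scaled input: -1 to 1 covers 500 mm each way for a shift and 5 degrees each way for a turn. Its arguments: {"type":"object","properties":{"plan":{"type":"array","items":{"type":"object","properties":{"grip":{"type":"number"},"slide":{"type":"array","items":{"type":"number"}},"spin":{"type":"number"}}}}},"required":["plan"]}

```bash
mkdir -p pics; python3 - <<'E'
from bench import sensors,snapshot,camera_info
import cv2
for n in("scene","top"):
    cv2.imwrite(f"pics/{n}0.png",snapshot(n)[:,:,::-1]); print(n,camera_info(n))
o=sensors.get_obs();print(o)
E
```

```text
scene {'fx': 483.08885756617167, 'fy': 483.08885756617167, 'cx': 320.79570444441947, 'cy': 199.7516055252332, 'position': array([0.08140533, 0.71461801, 0.87833543]), 'rotation': array([ 0.86487689, -0.00863959, -2.58021584])}
top {'fx': 425.6049183432853, 'fy': 425.6049183432853, 'cx': 320.093336992491, 'cy': 195.18012252588682, 'position': array([ 0.49306557, -0.08837255,  1.11897766]), 'rotation': array([ 0.06184772, -0.02288959, -1.58646244])}
{'time': 0.1, 'joint_positions': array([-1.28510629e+00,  8.78746524e-02,  1.37207991e+00, -9.88748754e-06,
        1.68356415e+00, -1.03066027e-01]), 'qvel': array([ 0.00086929, -0.00044689, -0.00236777,  0.00199412,  0.00024626,
        0.00044997]), 'joint_torque': array([ 1.69930405e-03, -3.41250801e+01, -3.03302300e+01,  7.19561731e-02,
        3.04739352e-02, -1.11588042e-04]), 'tool_pos': array([ 0.20835934, -0.50854238,  0.22943645]), 'ee_rot': array([-3.13967580e+00, -1.88385537e-04,  3.88754776e-01]), 'wrist_force': array([-0.13641376,  1.55413439, -0.07715697]), 'wrist_torque': array([-0.00872374, -0.03133762,  0.04771796]), 'finger_force': 0.0, 'width': 0.09419925930941157}
```

View pics/top0.png

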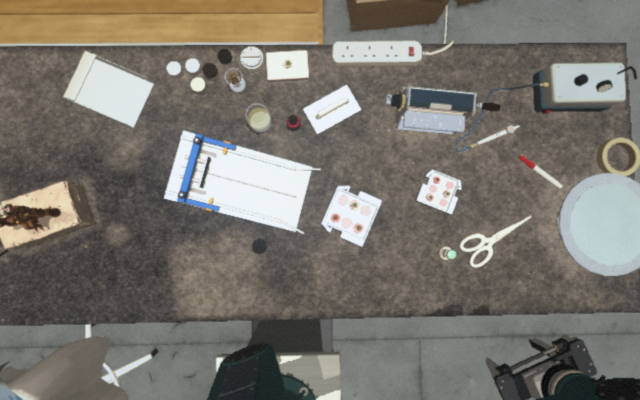

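View pics/scene0.png

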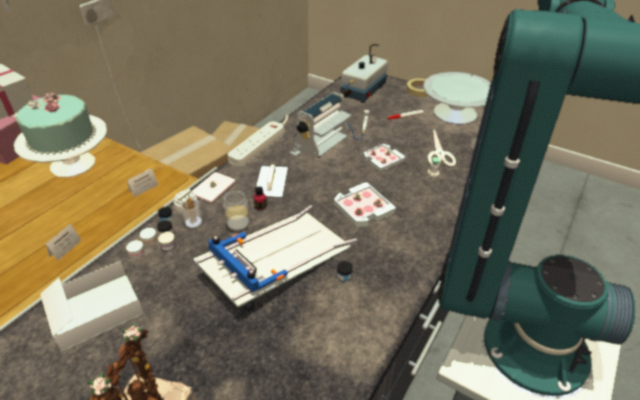

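The top view shows the ramp (lip near 310,200, blue carriage near 195,170). There are two tray candidates, at (351,215) and (439,191). The first is larger and lies right at the lip, so it looks like the 120x130 one. I'll confirm that by measuring on an enlarged crop.

```bash
cat > h.py <<'E'
import numpy as np,cv2
from scipy.spatial.transform import Rotation as R
from bench import sensors,snapshot,camera_info
def ray(n,p):
    c=camera_info(n); d=np.array([(p[0]-c["cx"])/c["fx"],-(p[1]-c["cy"])/c["fy"],-1])
    return np.array(c["position"]),R.from_euler("xyz",c["rotation"]).apply(d)
def pix(n,p,z=0.):
    o,d=ray(n,p); return o+d*(z-o[2])/d[2]
def proj(n,X):
    c=camera_info(n); q=R.from_euler("xyz",c["rotation"]).inv().apply(np.array(X)-c["position"])
    return np.c_[c["cx"]-c["fx"]*q[...,0]/q[...,2],c["cy"]+c["fy"]*q[...,1]/q[...,2]]
E
python3 - <<'E'
from h import *
im=cv2.imread("pics/top0.png")[120:260,155:395]
cv2.imwrite("pics/c1.png",cv2.resize(im,None,fx=3.33,fy=3.33,interpolation=cv2.INTER_CUBIC))
im=cv2.imread("pics/top0.png")[160:260,310:475]
cv2.imwrite("pics/c2.png",cv2.resize(im,None,fx=4.8,fy=4.8,interpolation=cv2.INTER_CUBIC))
E
```

```text
(no output)
```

View pics/c1.png

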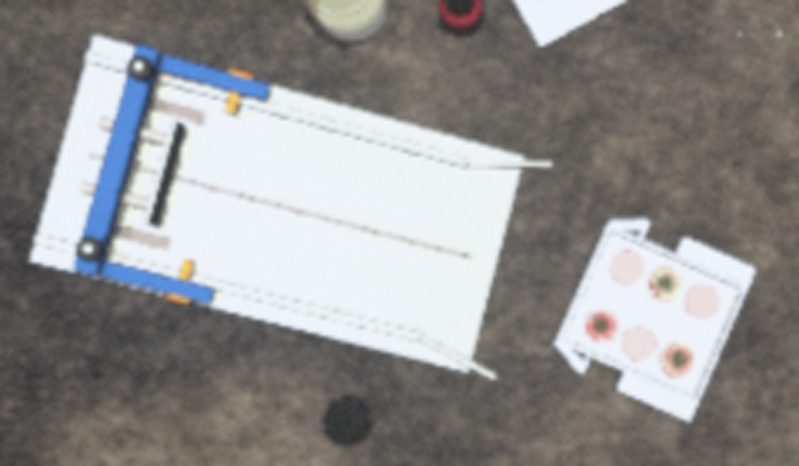

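View pics/c2.png

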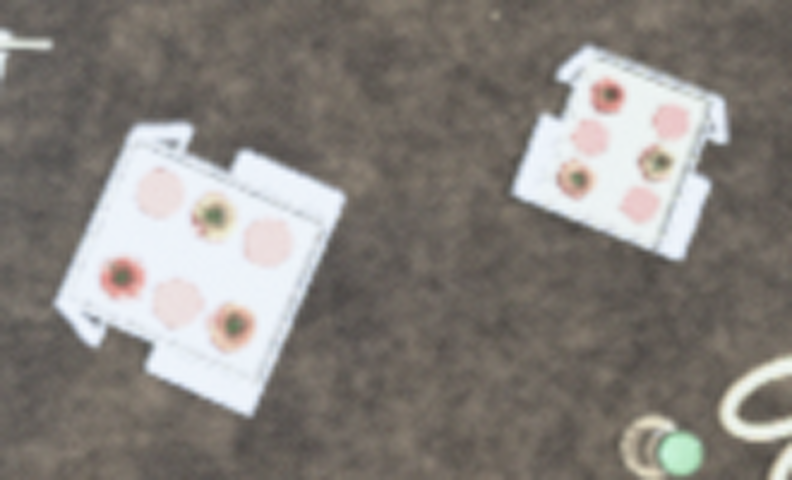

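```bash
python3 - <<'E'
from h import *
c1=lambda u,v:((u+.5)/3.33-.5+155,(v+.5)/3.33-.5+120)
c2=lambda u,v:((u+.5)/4.8-.5+310,(v+.5)/4.8-.5+160)
P=lambda p,z:pix("top",p,z)
L,Rr=P(c1(522,155),0),P(c1(468,372),0)
TL,TR=P(c1(93,38),.054),P(c1(30,263),.054)
print("lip",L,Rr,np.linalg.norm(L-Rr),"top",TL,TR,np.linalg.norm(TL-TR))
lip=(L+Rr)/2; top=(TL+TR)/2; d=(top-lip); print("len",np.linalg.norm(d)); yaw=np.arctan2(d[1],d[0]); w=Rr-L
print("stand",lip,"yaw",np.degrees(yaw),"from lip edge",np.degrees(np.arctan2(*(-(w))[[1,0]]))+0)
def local(p,o,y):
    q=p-o; return np.array([q[0]*np.cos(y)+q[1]*np.sin(y),-q[0]*np.sin(y)+q[1]*np.cos(y)])
for nm,u in (("stopL",(186,125)),("stopR",(161,225))):
    s=.25
    for _ in range(5):
        p=P(c1(*u),s*np.sin(.16)+.025*np.cos(.16)); s=(local(p,lip,yaw)[0]+.025*np.sin(.16))/np.cos(.16)
    print(nm,p,"bed x",s,local(p,lip,yaw))
T1,T2=P(c2(345,195),.022),P(c2(252,415),.022); F1,F2=P(c2(135,128),.022),P(c2(57,303),.022)
print("tail",T1,T2,np.linalg.norm(T1-T2),"front",F1,F2,np.linalg.norm(F1-F2))
t=(T1+T2)/2;f=(F1+F2)/2; print("len",np.linalg.norm(t-f),"yaw",np.degrees(np.arctan2(*(f-t)[[1,0]])),"yaw from tail",np.degrees(np.arctan2(*(T1-T2)[[1,0]])), "centre",(t+f)/2,"tail",t,local((t+f)/2,lip,yaw),local(t,lip,yaw))
a,b,c=[P(c2(*u),.022) for u in((512,193),(685,260),(588,45))];print("small",np.linalg.norm(a-b),np.linalg.norm(a-c))
print("pot",P(c1(347,420),.031),"bottle",P(c1(461,8),.063),"railtips",P(c1(550,163),.012),P(c1(494,377),.012))
E
```

```text
lip [ 0.63908837 -0.09329829  0.        ] [ 0.46801914 -0.04839095  0.        ] 0.17686534449806182 top [0.72495674 0.22925544 0.054     ] [0.5555969 0.2752329 0.054    ] 0.17548983525949038
len 0.3388558078472235
stand [ 0.55355376 -0.07084462  0.        ] yaw 74.9749061348045 from lip edge -14.708827533933222
stopL [0.65624657 0.15688903 0.06511482] bed x 0.2537948792656107 [ 0.24657027 -0.04014385]
stopR [0.58179185 0.17536493 0.06487961] bed x 0.25231847953503955 [0.24511273 0.03655517]
tail [ 0.545249   -0.27334114  0.022     ] [ 0.42808004 -0.2204748   0.022     ] 0.12854343221837045 front [ 0.58306959 -0.16057424  0.022     ] [ 0.48955367 -0.1170014   0.022     ] 0.10316888757644471
len 0.11897395430069929 yaw 65.33614172800091 yaw from tail -24.284774600168035 centre [ 0.51148807 -0.1928479   0.022     ] tail [ 0.48666452 -0.24690797  0.022     ] [-0.12873747  0.00899918] [-0.18738466  0.01895943]
small 0.10025838695047098 0.09118256401650342
pot [0.43378843 0.04293675 0.031     ] bottle [ 0.74290324 -0.04866839  0.063     ] railtips [ 0.63091914 -0.11515038  0.012     ] [ 0.46408494 -0.06897113  0.012     ]
```

The measured sizes fit. The larger tray has a 128.5 mm tail wall and is 119 mm long, and the other is about 100 x 91, so the tray at (351,215) is the one meant. The lip is 177 mm wide and the bed 339 mm long, and both agree with the given sizes.

- **Ramp:** yaw is about 75°, and the stop face is at bed x ≈ 0.253.
- **Tray:** yaw is about 65.3°, and it sits 9 mm to the left of the centre line.

I'll push with two spread fingers and follow an arc that removes both the yaw and the offset.

>>> {"name": "arm_command", "arguments": {
  "plan": [
    {"grip":-0.6,"slide":[0,0,0],"spin":-1},
    {"grip":-0.6,"slide":[0,0,0],"spin":-1},
    {"grip":-0.6,"slide":[0,0,0],"spin":-1},
    {"grip":-0.6,"slide":[0,0,0],"spin":-1},
    {"grip":-0.6,"slide":[0,0,0],"spin":-1},
    {"grip":-0.6,"slide":[0,0,0],"spin":-1},
    {"grip":-0.6,"slide":[0,0,0],"spin":-1},
    {"grip":-0.6,"slide":[0,0,0],"spin":-1},
    {"grip":-0.6,"slide":[0,0,0],"spin":-0.6},
    {"grip":-0.6,"slide":[0,0,0],"spin":0}
  ]
}}

```text
time: 1.35
tool_pos: [0.2085, -0.5087, 0.2299]
ee_rot: [-3.141, -0.001, 1.139]
wrist_force: [0.4, -0.8, 0.8]
width: 0.0753
finger_force: 0.0
```

>>> {"name": "arm_command", "arguments": {
  "plan": [
    {"grip":-0.6,"slide":[0.08,0.036,0],"spin":0},
    {"grip":-0.6,"slide":[0.08,0.036,0],"spin":0},
    {"grip":-0.6,"slide":[0.08,0.036,0],"spin":0},
    {"grip":-0.6,"slide":[0.08,0.036,0],"spin":0},
    {"grip":-0.6,"slide":[0.08,0.036,0],"spin":0},
    {"grip":-0.6,"slide":[0.08,0.036,0],"spin":0},
    {"grip":-0.6,"slide":[0.08,0.036,0],"spin":0},
    {"grip":-0.6,"slide":[0.08,0.036,0],"spin":0},
    {"grip":-0.6,"slide":[0,0,0],"spin":0},
    {"grip":-0.6,"slide":[0,0,0],"spin":0}
  ]
}}

```text
time: 2.6
tool_pos: [0.4727, -0.2787, 0.2302]
ee_rot: [-3.141, 0.001, 1.139]
wrist_force: [-0.5, -1.0, 0.2]
width: 0.0753
finger_force: 0.0
```

>>> {"name": "arm_command", "arguments": {
  "plan": [
    {"grip":-0.6,"slide":[0,0,0.08],"spin":0},
    {"grip":-0.6,"slide":[0,0,0.08],"spin":0},
    {"grip":-0.6,"slide":[0,0,0.08],"spin":0},
    {"grip":-0.6,"slide":[0,0,0.08],"spin":0},
    {"grip":-0.6,"slide":[0,0,0.04],"spin":0},
    {"grip":-0.6,"slide":[0,0,0.028],"spin":0},
    {"grip":-0.6,"slide":[0,0,0],"spin":0}
  ]
}}

```text
time: 3.48
tool_pos: [0.4721, -0.2789, 0.0357]
ee_rot: [-3.14, -0.0, 1.138]
wrist_force: [0.7, -0.5, 1.0]
width: 0.0749
finger_force: 0.0
```

```bash
python3 - <<'E'
from h import *
cv2.imwrite("pics/t1.png",cv2.resize(snapshot("top")[100:270,260:460,::-1],None,fx=3.5,fy=3.5,interpolation=cv2.INTER_CUBIC))
print(sensors.get_obs()["tool_pos"])
E
```

```text
[ 0.47293107 -0.27923257  0.03687021]
```

View pics/t1.png

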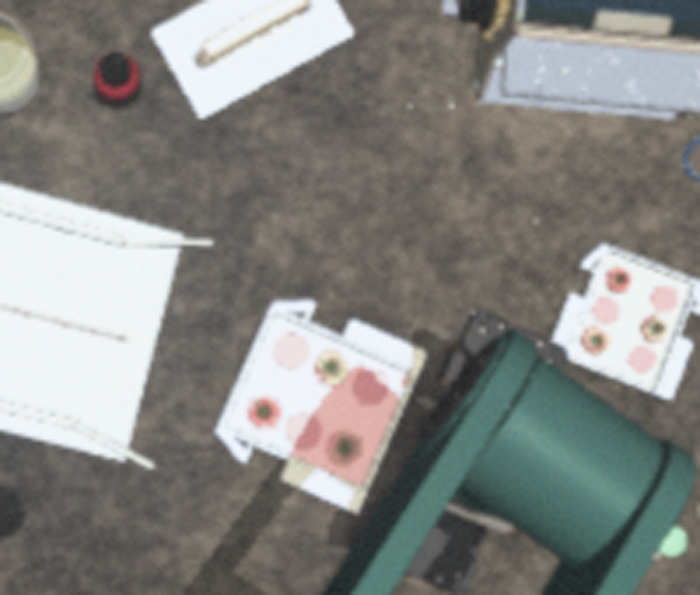

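The tray is untouched and the gripper stands clear behind its tail. I'll close the gap and start the arc.

>>> {"name": "arm_command", "arguments": {
  "plan": [
    {"grip":-0.6,"slide":[0.016,0,0],"spin":0},
    {"grip":-0.6,"slide":[0.016,0,0],"spin":0},
    {"grip":-0.6,"slide":[0.016,0,0],"spin":0},
    {"grip":-0.6,"slide":[0.016,0.0019,0],"spin":-0.16},
    {"grip":-0.6,"slide":[0.016,0.0019,0],"spin":-0.16},
    {"grip":-0.6,"slide":[0.016,0.0019,0],"spin":-0.16},
    {"grip":-0.6,"slide":[0.016,0.0019,0],"spin":-0.16},
    {"grip":-0.6,"slide":[0.016,0.0019,0],"spin":-0.16},
    {"grip":-0.6,"slide":[0,0,0],"spin":0}
  ]
}}

```text
time: 4.65
tool_pos: [0.5035, -0.2208, 0.0362]
ee_rot: [-3.141, -0.001, 1.21]
wrist_force: [0.6, 0.3, 0.8]
width: 0.0749
finger_force: 0.0
```

```bash
python3 - <<'E'
from h import *
cv2.imwrite("pics/t2.png",cv2.resize(snapshot("top")[130:260,270:420,::-1],None,fx=4.5,fy=4.5,interpolation=cv2.INTER_CUBIC))
print(sensors.get_obs()["tool_pos"])
E
```

```text
[ 0.50329035 -0.2210744   0.03620599]
```

View pics/t2.png

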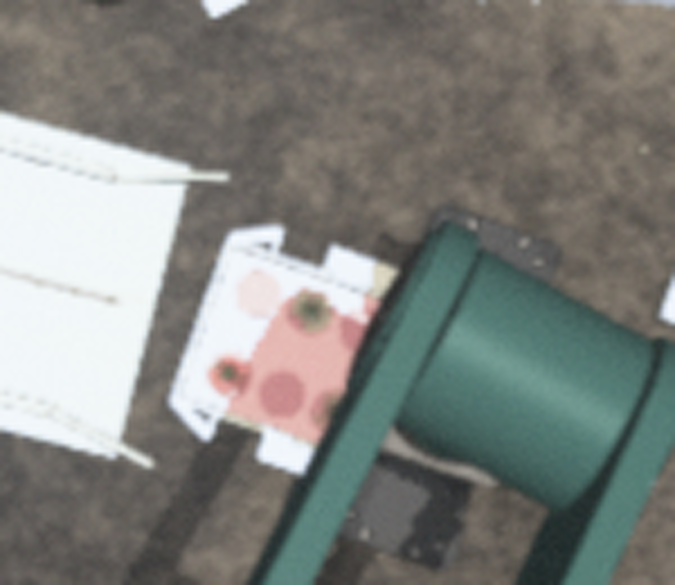

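The front edge of the tray runs from (232,230) to (172,397), and it has moved and turned along with the tool. I'll compute its pose from those corners.

```bash
cat >> h.py <<'E'
lip=np.array([.5536,-.0708]); SY=np.radians(75.1)
def loc(p):
    q=np.array(p)[:2]-lip; return np.array([q[0]*np.cos(SY)+q[1]*np.sin(SY),-q[0]*np.sin(SY)+q[1]*np.cos(SY)])
E
python3 - <<'E'
from h import *
c=lambda u,v:((u+.5)/4.5-.5+270,(v+.5)/4.5-.5+130)
a,b=[pix("top",c(*u),.022) for u in((232,230),(172,397))]
w=a-b; y=np.arctan2(w[1],w[0])+np.pi/2; f=(a+b)/2
print(np.linalg.norm(w),np.degrees(y),"front",loc(f),"centre",loc(f[:2]-.06*np.array([np.cos(y),np.sin(y)])))
o=sensors.get_obs(); t=o["ee_rot"][2]; print("tool yaw",np.degrees(t),"tcp",loc(o["tool_pos"]),"pred centre",loc(o["tool_pos"][:2]+.068*np.array([np.cos(t),np.sin(t)])))
E
```

```text
0.10190023137713816 69.41372878595269 front [-0.02904753 -0.00438794] centre [-0.08875229  0.00155694]
tool yaw 69.31167505254817 tcp [-0.15815784  0.00997757] pred centre [-0.09050456  0.00311952]
```

>>> {"name": "arm_command", "arguments": {
  "plan": [
    {"grip":-0.6,"slide":[0.016,0.0023,0],"spin":-0.19},
    {"grip":-0.6,"slide":[0.016,0.0023,0],"spin":-0.19},
    {"grip":-0.6,"slide":[0.016,0.0023,0],"spin":-0.19},
    {"grip":-0.6,"slide":[0.016,0.0023,0],"spin":-0.19},
    {"grip":-0.6,"slide":[0.016,0.0023,0],"spin":-0.19},
    {"grip":-0.6,"slide":[0.016,0.0023,0],"spin":-0.19},
    {"grip":-0.6,"slide":[0,0,0],"spin":0}
  ]
}}

```text
time: 5.58
tool_pos: [0.5253, -0.1776, 0.0366]
ee_rot: [3.141, -0.001, 1.31]
wrist_force: [0.0, 0.4, -0.5]
width: 0.0752
finger_force: 0.0
```

```bash
python3 - <<'E'
from h import *
cv2.imwrite("pics/t3.png",cv2.resize(snapshot("top")[120:250,200:380,::-1],None,fx=4.4,fy=4.4,interpolation=cv2.INTER_CUBIC))
o=sensors.get_obs(); t=o["ee_rot"][2]; print("tool yaw",np.degrees(t),"tcp",loc(o["tool_pos"]),"pred centre",loc(o["tool_pos"][:2]+.068*np.array([np.cos(t),np.sin(t)])),o["tool_pos"])
E
```

```text
tool yaw 75.01569712024255 tcp [-1.10829269e-01 -2.77346554e-05] pred centre [-0.04282934 -0.00012779] [ 0.52512896 -0.17790989  0.03657169]
```

View pics/t3.png

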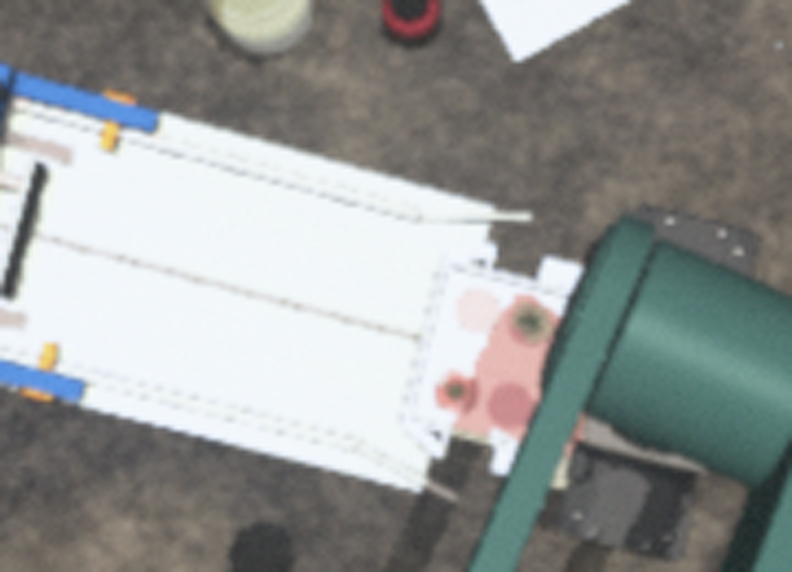

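The front of the tray is entering the flare. Its inner front edge is centred at (424,336) and the bed's centre line ends at (420,338), so it's aligned to about 1 mm. I'll push straight on.

>>> {"name": "arm_command", "arguments": {
  "plan": [
    {"grip":-0.6,"slide":[0.018,0,0],"spin":0},
    {"grip":-0.6,"slide":[0.02,0,0],"spin":0},
    {"grip":-0.6,"slide":[0.02,0,0],"spin":0},
    {"grip":-0.6,"slide":[0.02,0,0],"spin":0},
    {"grip":-0.6,"slide":[0.02,0,0],"spin":0},
    {"grip":-0.6,"slide":[0.02,0,0],"spin":0},
    {"grip":-0.6,"slide":[0.02,0,0],"spin":0},
    {"grip":-0.6,"slide":[0.02,0,0],"spin":0},
    {"grip":-0.6,"slide":[0.02,0,0],"spin":0},
    {"grip":-0.6,"slide":[0.02,0,0],"spin":0}
  ]
}}

```text
time: 6.88
tool_pos: [0.5507, -0.0823, 0.0364]
ee_rot: [-3.141, 0.0, 1.309]
wrist_force: [-0.8, -2.1, 0.8]
width: 0.0753
finger_force: 0.9
```

```bash
cat >> h.py <<'E'
def st():
    o=sensors.get_obs(); t=o["ee_rot"][2]; F=o["wrist_force"]
    print("yaw",np.degrees(t),"tcp",loc(o["tool_pos"]),o["tool_pos"][2],"push",-(F[0]*np.cos(SY)+F[1]*np.sin(SY)),"F",F,"t",o["time"])
E
python3 -c "
from h import *
st()"
```

```text
yaw 74.9791564173308 tcp [-0.01182594 -0.00010795] 0.036440943847462846 push 2.234374944869582 F [-0.75848272 -2.11030075  0.78659801] t 6.875
```

>>> {"name": "arm_command", "arguments": {
  "plan": [
    {"grip":-0.6,"slide":[0.02,0,-0.0032],"spin":0},
    {"grip":-0.6,"slide":[0.02,0,-0.0032],"spin":0},
    {"grip":-0.6,"slide":[0.02,0,-0.0032],"spin":0},
    {"grip":-0.6,"slide":[0.02,0,-0.0032],"spin":0},
    {"grip":-0.6,"slide":[0.02,0,-0.0032],"spin":0},
    {"grip":-0.6,"slide":[0.02,0,-0.0032],"spin":0},
    {"grip":-0.6,"slide":[0.02,0,-0.0032],"spin":0},
    {"grip":-0.6,"slide":[0.02,0,-0.0032],"spin":0},
    {"grip":-0.6,"slide":[0.014,0,-0.0023],"spin":0},
    {"grip":-0.6,"slide":[0,0,0],"spin":0}
  ]
}}

```text
time: 8.12
tool_pos: [0.5734, 0.0021, 0.0507]
ee_rot: [3.141, -0.001, 1.309]
wrist_force: [-0.6, -0.1, 0.3]
width: 0.0753
finger_force: 0.0
```

```bash
python3 - <<'E'
from h import *
st()
cv2.imwrite("pics/t4.png",cv2.resize(snapshot("top")[120:250,155:335,::-1],None,fx=4.4,fy=4.4,interpolation=cv2.INTER_CUBIC))
E
```

```text
yaw 75.02379710316164 tcp [ 0.07550098 -0.00040843] 0.050674048914492155 push 0.2465376652311127 F [-0.58411275 -0.09969527  0.26358665] t 8.125
```

View pics/t4.png

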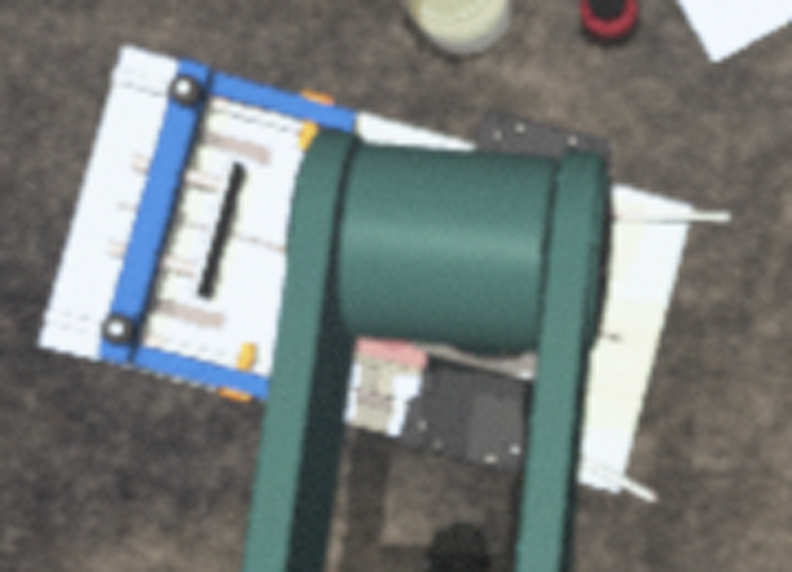

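The tray sits in the guides under the arm, with the stop ahead of it still free. From here I'll advance slowly.

>>> {"name": "arm_command", "arguments": {
  "plan": [
    {"grip":-0.6,"slide":[0.01,0,-0.0016],"spin":0},
    {"grip":-0.6,"slide":[0.01,0,-0.0016],"spin":0},
    {"grip":-0.6,"slide":[0.01,0,-0.0016],"spin":0},
    {"grip":-0.6,"slide":[0.01,0,-0.0016],"spin":0},
    {"grip":-0.6,"slide":[0.01,0,-0.0016],"spin":0},
    {"grip":-0.6,"slide":[0.01,0,-0.0016],"spin":0},
    {"grip":-0.6,"slide":[0.01,0,-0.0016],"spin":0}
  ]
}}

```text
time: 9.05
tool_pos: [0.5821, 0.0348, 0.056]
ee_rot: [-3.141, 0.001, 1.308]
wrist_force: [-1.4, -4.1, 0.4]
width: 0.0752
finger_force: 1.9
```

>>> {"name": "arm_command", "arguments": {
  "plan": [
    {"grip":-0.6,"slide":[0.004,0,-0.0007],"spin":0},
    {"grip":-0.6,"slide":[0.004,0,-0.0006],"spin":0},
    {"grip":-0.6,"slide":[0.004,0,-0.0006],"spin":0},
    {"grip":-0.6,"slide":[0,0,0],"spin":0}
  ]
}}

```text
time: 9.55
tool_pos: [0.584, 0.0414, 0.0571]
ee_rot: [3.141, -0.001, 1.309]
wrist_force: [-0.3, -1.8, 0.6]
width: 0.0754
finger_force: 0.9
```

```bash
python3 -c "
from h import *
st()"
```

```text
yaw 74.97901692089064 tcp [ 0.11627296 -0.0004784 ] 0.05711753915876638 push 1.802418135980135 F [-0.29638169 -1.78627009  0.5977213 ] t 9.55
```

>>> {"name": "arm_command", "arguments": {
  "plan": [
    {"grip":-0.6,"slide":[0.004,0,-0.0006],"spin":0},
    {"grip":-0.6,"slide":[0.004,0,-0.0006],"spin":0},
    {"grip":-0.6,"slide":[0,0,0],"spin":0}
  ]
}}

```text
time: 9.93
tool_pos: [0.5848, 0.0448, 0.0576]
ee_rot: [-3.142, 0.0, 1.309]
wrist_force: [-0.6, -1.8, 1.4]
width: 0.0752
finger_force: 1.3
```

>>> {"name": "arm_command", "arguments": {
  "plan": [
    {"grip":-0.6,"slide":[0.004,0,-0.0006],"spin":0},
    {"grip":-0.6,"slide":[0,0,0],"spin":0}
  ]
}}

```text
time: 10.18
tool_pos: [0.5849, 0.0455, 0.0578]
ee_rot: [-3.141, 0.003, 1.308]
wrist_force: [-1.2, -6.2, 2.2]
width: 0.0752
finger_force: 2.8
```

>>> {"name": "arm_command", "arguments": {
  "plan": [
    {"grip":-0.6,"slide":[0.004,0,-0.0006],"spin":0},
    {"grip":-0.6,"slide":[0,0,0],"spin":0}
  ]
}}

```text
time: 10.42
tool_pos: [0.5852, 0.0466, 0.058]
ee_rot: [-3.141, 0.004, 1.308]
wrist_force: [-2.9, -7.8, 1.1]
width: 0.0748
finger_force: 3.7
```

The stop is engaged (about 8 N). I'll continue in small steps to about 16 N.

>>> {"name": "arm_command", "arguments": {
  "plan": [
    {"grip":-0.6,"slide":[0.004,0,-0.0006],"spin":0},
    {"grip":-0.6,"slide":[0.004,0,-0.0006],"spin":0},
    {"grip":-0.6,"slide":[0,0,0],"spin":0}
  ]
}}

```text
time: 10.8
tool_pos: [0.5857, 0.049, 0.0584]
ee_rot: [-3.14, 0.007, 1.307]
wrist_force: [-3.6, -10.3, 1.7]
width: 0.0751
finger_force: 5.5
```

>>> {"name": "arm_command", "arguments": {
  "plan": [
    {"grip":-0.6,"slide":[0.004,0,-0.0006],"spin":0},
    {"grip":-0.6,"slide":[0,0,0],"spin":0}
  ]
}}

```text
time: 11.05
tool_pos: [0.5859, 0.0501, 0.0586]
ee_rot: [-3.14, 0.009, 1.307]
wrist_force: [-3.8, -12.3, 1.5]
width: 0.0747
finger_force: 6.4
```

>>> {"name": "arm_command", "arguments": {
  "plan": [
    {"grip":-0.6,"slide":[0.004,0,-0.0006],"spin":0},
    {"grip":-0.6,"slide":[0,0,0],"spin":0}
  ]
}}

```text
time: 11.3
tool_pos: [0.5863, 0.0515, 0.0588]
ee_rot: [-3.14, 0.01, 1.307]
wrist_force: [-4.7, -14.1, 0.8]
width: 0.0754
finger_force: 7.0
```

>>> {"name": "arm_command", "arguments": {
  "plan": [
    {"grip":-0.6,"slide":[0.004,0,-0.0006],"spin":0},
    {"grip":-0.6,"slide":[0,0,0],"spin":0}
  ]
}}

```text
time: 11.55
tool_pos: [0.5865, 0.0526, 0.059]
ee_rot: [-3.139, 0.012, 1.306]
wrist_force: [-5.0, -14.6, 1.7]
width: 0.0753
finger_force: 7.9
```

```bash
python3 - <<'E'
from h import *
st()
t=cv2.resize(snapshot("top")[120:220,160:270,::-1],None,fx=3.6,fy=3.6,interpolation=cv2.INTER_CUBIC)
s=cv2.resize(snapshot("scene")[210:310,180:290,::-1],None,fx=3.6,fy=3.6,interpolation=cv2.INTER_CUBIC)
cv2.imwrite("pics/t5.png",np.hstack([t,s]))
st()
E
```

```text
yaw 74.85660775103752 tcp [ 1.27727378e-01 -8.96358274e-05] 0.05897528212171501 push 15.390230149962642 F [ -4.95884471 -14.60626857   1.70144126] t 11.55
yaw 74.8487079094656 tcp [ 1.27696664e-01 -1.22676880e-04] 0.05900560364006004 push 15.961316829842566 F [ -5.84358255 -14.96181501   3.00110544] t 11.65
```

View pics/t5.png

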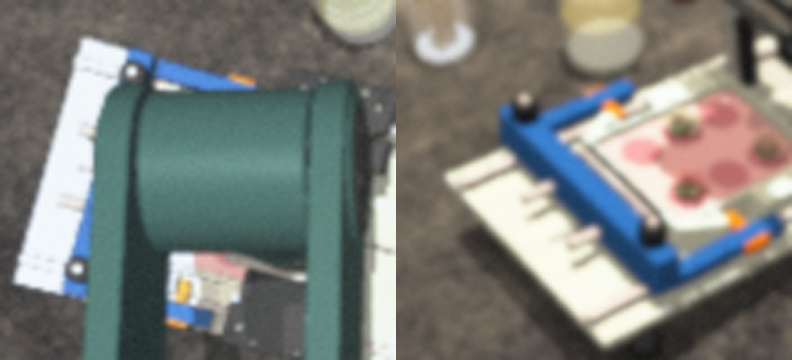

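At 16 N the stop is pressed about 7 mm, and both catches look to be sitting in the notches. I'll take one more small step and then back off gently.

>>> {"name": "arm_command", "arguments": {
  "plan": [
    {"grip":-0.6,"slide":[0.003,0,-0.0005],"spin":0},
    {"grip":-0.6,"slide":[0,0,0],"spin":0},
    {"grip":-0.6,"slide":[-0.008,0,0.0013],"spin":0},
    {"grip":-0.6,"slide":[-0.008,0,0.0013],"spin":0},
    {"grip":-0.6,"slide":[-0.008,0,0.0013],"spin":0},
    {"grip":-0.6,"slide":[-0.008,0,0],"spin":0},
    {"grip":-0.6,"slide":[-0.016,0,0],"spin":0},
    {"grip":-0.6,"slide":[-0.02,0,0],"spin":0},
    {"grip":-0.6,"slide":[-0.03,0,0],"spin":0},
    {"grip":-0.6,"slide":[0,0,0],"spin":0}
  ]
}}

```text
time: 12.9
tool_pos: [0.5758, 0.011, 0.058]
ee_rot: [-3.142, 0.0, 1.307]
wrist_force: [0.0, 1.1, 0.7]
width: 0.0752
finger_force: 0.0
```

>>> {"name": "arm_command", "arguments": {
  "plan": [
    {"grip":-0.6,"slide":[-0.05,0,-0.03],"spin":0},
    {"grip":-0.6,"slide":[-0.05,0,-0.05],"spin":0},
    {"grip":-0.6,"slide":[-0.08,0,-0.08],"spin":0},
    {"grip":-0.6,"slide":[-0.08,0,-0.08],"spin":0},
    {"grip":-0.6,"slide":[-0.08,0,-0.08],"spin":0},
    {"grip":-0.6,"slide":[-0.08,0,0],"spin":0},
    {"grip":-0.6,"slide":[-0.08,0,0],"spin":0},
    {"grip":-0.6,"slide":[0,0,0],"spin":0},
    {"grip":-0.6,"slide":[0,0,0],"spin":0}
  ]
}}

```text
time: 14.02
tool_pos: [0.5114, -0.2287, 0.2179]
ee_rot: [-3.142, -0.001, 1.309]
wrist_force: [-0.6, -0.3, -0.7]
width: 0.0754
finger_force: 0.0
```

```bash
python3 - <<'E'
from h import *
st()
t=cv2.resize(snapshot("top")[120:240,160:320,::-1],None,fx=4.9,fy=4.9,interpolation=cv2.INTER_CUBIC)
cv2.imwrite("pics/t6.png",t)
E
```

```text
yaw 74.97255091232647 tcp [-0.16342731  0.00022079] 0.21786082171559115 push 0.4567207660302446 F [-0.56608115 -0.32198928 -0.65168928] t 14.025
```

View pics/t6.png

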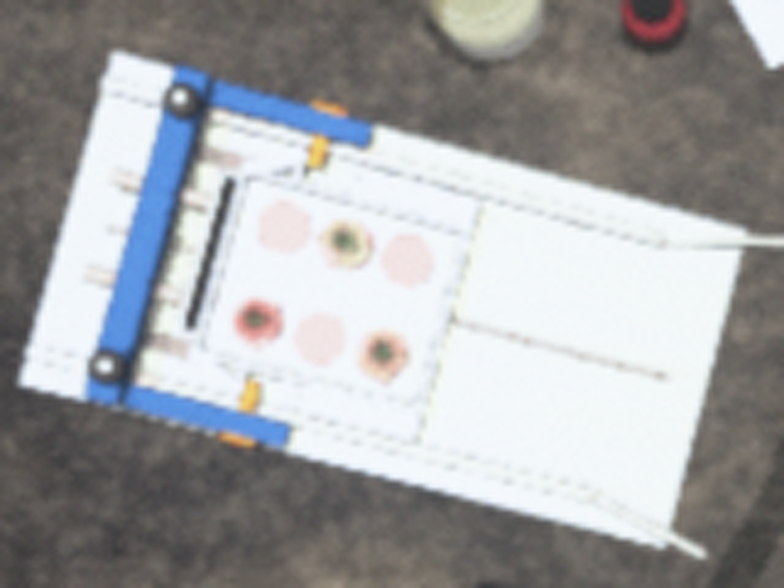

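Both orange catches, at (318,150) and (250,393), sit fully in the notches. The tray rests against the black stop face with the gripper clear, and the bottle and jar are where they were. I'll check numerically that the stop is still pressed back before handing in.

```bash
python3 - <<'E'
from h import *
c=lambda u,v:((u+.5)/4.9-.5+160,(v+.5)/4.9-.5+120)
def bx(uv,h):
    s=.2
    for _ in range(6):
        p=pix("top",c(*uv),s*np.sin(.16)+h*np.cos(.16)); s=(loc(p)[0]+h*np.sin(.16))/np.cos(.16)
    return s,loc(p)[1]
print("stop",bx((236,181),.025),bx((194,328),.025),"tail",bx((481,205),.022),bx((419,441),.022),"catch",bx((318,150),.019),bx((250,393),.019))
E
```

```text
stop (np.float64(0.2604191538328265), np.float64(-0.040457991942153486)) (np.float64(0.26154896667457117), np.float64(0.03673353640204762)) tail (np.float64(0.13902860350655133), np.float64(-0.061294237503881695)) (np.float64(0.13920565667150056), np.float64(0.06460544930204386)) catch (np.float64(0.22577142257260688), np.float64(-0.06718718215405164)) (np.float64(0.22726500004792122), np.float64(0.061653330252151375))
```

The stop still sits about 7 mm beyond its free position (0.261 against 0.253). The tail is at 0.139, where a latched tray should be (0.1385), so it is latched.

```bash
python3 -c "
from bench import ticket
print(ticket.close_job())"
```

```text
the job is handed in; nothing more can be done
None
```

The tray is up the ramp with both catches in its notches, held against the pressed-back stop; I pushed to about 16 N, let go with the arm clear, saw no bystander disturbed, and handed the job in at about 14 s.

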